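# Find the solid ring mandrel by its weight

### The arm

A 6-joint arm with a two-finger parallel gripper is mounted at the origin on the work surface. World frame = base frame: x ahead of the robot, y to its left, z up, the work surface at z = 0. Lengths are in mm, angles in rad, forces in N, time in s.
With the tool pointing down it reaches from about 300 to 775 mm from the base axis. Payload 14.6 kg.
Tool frame: the origin (TCP) lies on the centre line of the jaws, within the pads' length; the fingertips stand 8 mm ahead of it and the grasp point (between the pads) lies 11 mm behind it; z points along the fingers, y is the direction in which the jaws open and shut (so a half turn about z gives the same grasp; the last joint's range is limited). The gripper opens to 94 mm and grips with 3 to 60 N. Pads are 16 mm wide; open, the fingers measure 119 mm over their backs; the gripper's body (75 mm by 177 mm) begins 78 mm behind the grasp point.
Start: joints at [1.189, 0.3, 1.521, -0, 1.321, -0.067], TCP at [170.292, 522.963, 181.146] pointing down, gripper open.
Joint ranges: [-3.03, 3.03], [-0.79, 2.21], [0.23, 2.52], [-1.04, 4.18], [0, 3.07], [-2.55, 2.55]. Speed limits (rad/s): [2.22, 2.22, 2.57, 3.14, 3.14, 3.14].

### API

Orientations are given as [roll, pitch, yaw] about the fixed x, y, z axes, in that order (R = Rz(yaw) Ry(pitch) Rx(roll)).
In Python, from cell import read_state, cams, manip gives the robot as it stands.
- The arm moves only by the shell command python3 -m handwheel 'ROWS' [OPENING] [FORCE]. ROWS is JSON, a list of rows, each a list of 4 numbers: the shift along the tool's x, y, z in m, then the turn about the tool's z in degrees. In form: [[dx, dy, dz, turn], ...]. A call has 1 to 5 rows; each row is the pose to reach, as a shift and turn from the pose measured when the call began, along the tool's axes at that moment; what a row does not reach only later rows make up. A row lasts 1/8 s, in which the tool goes at most 62.5 mm and 10.7 degrees, less where a joint would pass 70% of its speed; a pose out of reach is approached as far as the arm can. A call with a gripper value outside its range is refused whole. OPENING is the closure, from 0 (fully open) to 1 (shut), set as the call begins (- or left out, the last holds). The fingers move at their own pace and stop on an object; FORCE is the grip in N (left out, the last holds). Time passes only in rows, so rows that repeat a pose let the fingers close. It gives the time, the measured TCP pose, the force and the opening at its end, in the units of the state.
- read_state(): the state, without advancing time (a new reading comes with each control period).
- cams.camera(name): name is "scene" or "top" or "wrist"; returns the picture (400x640x3 uint8, red, green, blue); there is no depth.
- cams.get_calibration(name): a dict with "vertical_fov" (degrees; the focal length in pixels is half the picture's height over the tangent of half this angle, whatever the lens; pixels are square), "cx", "cy" (the principal point, pixels), "R" (3x3) and "t" (3): a world point X has camera coordinates R X + t. Camera axes: x right, y down, z forward; pixel columns grow to the right and rows downward; lengths in mm; the calibration is good to about 2 mm. A picture is of the moment at which its call begins: read the wrist's pose just before it. get_calibration takes no time and is no camera call; for the wrist camera it gives the pose at the moment of the call.
- manip.sign_off(): hands the job in, once; it reports no verdict.
The state is a dict: "clock": time; "joints": joint angles; "qd": joint speeds; "effort": joint torques, N m; "eef_pos": TCP position; "eef_rot": TCP orientation; "wrist_force": force on the tool from outside, world axes, zero at the start; "moment": the same for the moment, N m; "finger_gap": finger opening in mm.
Only numpy, scipy, OpenCV 4.12 (cv2) and the standard library are available. Lean on these libraries where they do the work, as an engineer would, in place of code of your own. Each camera call takes 0.05 s, during which the arm holds its last target. There are 200 camera calls.

### The job

Two steel ring mandrels on the jeweller's bench look alike, but one is hollow: lift each in turn and feel which is heavier. Lay the lighter one flat in the wooden tray, lined up with the tray's length and with its thin end pointing the same way as the blade of the file that lies there, and let go of it; then pick up the heavier one and finish while still holding it in the gripper, level and still, over the centre of the small square steel bench block, about 15 cm above the bench. Do not drop either mandrel, and leave everything else where it is.

Things in the scene. Friction and masses are not known exactly. Their poses are not given: they have to be found in the camera images.
- mandrel_a_mid (a point): balance point of one of two alike bare steel ring mandrels: square shank 24 x 24 x 110 mm, then a round nose 70 mm long tapering from 22 to 9 mm. The point is on the shank, half-way up (12 mm above the underside), 72 mm from the butt end, 108 mm from the thin tip. x points to the tip, z up. The shank lies flat on the bench. Either of the two may be the solid one
- mandrel_b_mid (a point): the same point of the other mandrel, same shape and size. Each mandrel weighs 0.2 to 0.65 kg; the two differ by at least 150 g; either may lie in either place
- mandrel_a_tip (a point): the thin tip of mandrel_a, on its axis
- mandrel_b_tip (a point): the thin tip of mandrel_b, on its axis
- tray_in (a point): centre of the inner floor (5 mm above the bench) of a fixed open wooden tray, outside 260 (x) x 240 (y) x 18 mm high, walls 5 mm. x runs along its length, the way the file's blade points. The file lies along its -y side, about 85 mm from the middle line; the rest is empty
- block_top (a point): centre of the top face of a square steel bench block 70 x 70 mm, top 25 mm above the bench; does not move
- mandrel_a: the mandrel of point mandrel_a_mid as a whole; origin on the underside half-way along its 180 mm (18 mm from the balance point towards the tip), x to the thin tip
- mandrel_b: the other mandrel, likewise
- tray: the tray as a whole; origin at the centre of its underside
- block: the bench block as a whole; origin at the centre of its underside
- file: flat hand file 200 mm long lying in the tray, wooden handle (18 mm wide, 14 mm high) at -x, dark blade to +x; a bystander, leave it where it is. Origin: centre of its underside
- bangle: brass bangle 62 mm across, 7 mm high, between block and mandrels; a bystander, leave it where it is. Origin: centre of its underside
- stone: rough pale stone 60 x 45 x 42 mm; a bystander, leave it where it is. Origin: centre of its underside
- jar: amber glass jar 56 mm across, 70 mm high; a bystander, leave it where it is. Origin: centre of its underside
- brush: bench brush lying on the bench, on the robot's left; a bystander, leave it where it is. Origin: centre of its underside
- hammer: small hammer 240 mm long lying beyond the tray; a bystander, leave it where it is. Origin: centre of its underside
- band: brass ring band 28 mm across, 10 mm high, near the robot between mandrels and tray; a bystander, leave it where it is. Origin: centre of its underside
Things that resemble listed ones, but are neither listed nor needed, are in the scene too. Leave any orange or red look-alike of the mandrel_b alone.

How it is judged:
By the outcome, as a careful person would: the job done as asked, in the order asked, and still so for the second after the job is handed in, while the arm keeps its last pose, push and grip.
It also fails if it takes over 72 s, if anything falls off the work surface, if the arm or the gripper's body presses on something with over 40 N, if the wrist force passes 120 N, or if a joint passes its speed limit or range.

## Working session

There is one attempt and no reset: what is moved stays moved. The work goes in short steps, Python scripts to look and compute and a shell command to move; the robot and the scene stay as the last step left them, time stands still between calls to the robot, and variables do not carry over. Pictures are saved under pics/ and viewed, about 8 in all and at most 12, crops included, and the job is handed in when it is done.

```bash
mkdir -p pics; ls; python3 - <<'E'
from cell import read_state,cams
import cv2,numpy as np
print(read_state())
for n in("top","scene"):
    im=cams.camera(n); cv2.imwrite(f"pics/{n}0.png",im[:,:,::-1]); c=cams.get_calibration(n);print(n,c)
E
```

```text
pics
{'clock': 0.0, 'joints': array([ 1.18936883e+00,  3.00469334e-01,  1.52160741e+00,  1.18679431e-05,
        1.32073332e+00, -6.66243948e-02]), 'qd': array([-0.00169259, -0.0013979 ,  0.00108015, -0.00063699, -0.00125942,
        0.00035741]), 'effort': array([ 1.73451699e-03, -5.31806266e+01, -3.52745068e+01,  7.08763953e-02,
        2.43299321e-02, -1.34949869e-04]), 'eef_pos': array([170.19181606, 522.67684477, 180.57619187]), 'eef_rot': array([-3.14037870e+00, -9.25193624e-05,  2.82678655e+00]), 'wrist_force': array([ 0.28346278,  0.6095276 , -0.77947155]), 'moment': array([-0.05301643, -0.03779844,  0.04516707]), 'finger_gap': 94.20752322539832}
top {'vertical_fov': 47.200690138334735, 'cx': 323.47863932521324, 'cy': 202.52949969605737, 'R': array([[-0.00615758, -0.9999622 ,  0.00613876],
       [-0.98784069,  0.00512903, -0.15538488],
       [ 0.15534752, -0.00702092, -0.98783493]]), 't': array([  57.38471881,  490.21021653, 1268.67804277])}
scene {'vertical_fov': 51.51947113483607, 'cx': 323.4106831221218, 'cy': 198.66010901911363, 'R': array([[-0.67093156,  0.74118717, -0.02219059],
       [ 0.50549536,  0.43527606, -0.74498939],
       [-0.54251755, -0.51105413, -0.66670712]]), 't': array([ 262.7668916 , -224.22536815, 1488.63979767])}
```

View pics/top0.png

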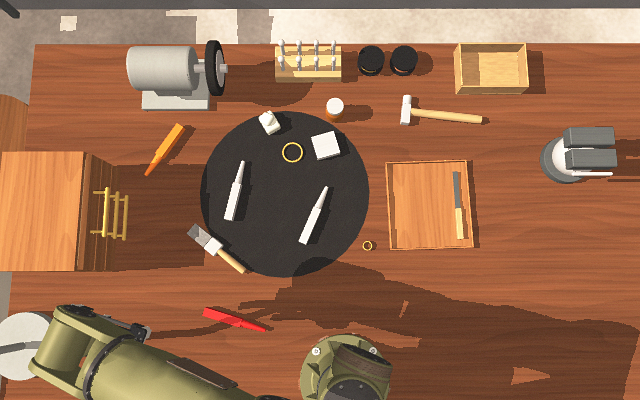

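View pics/scene0.png

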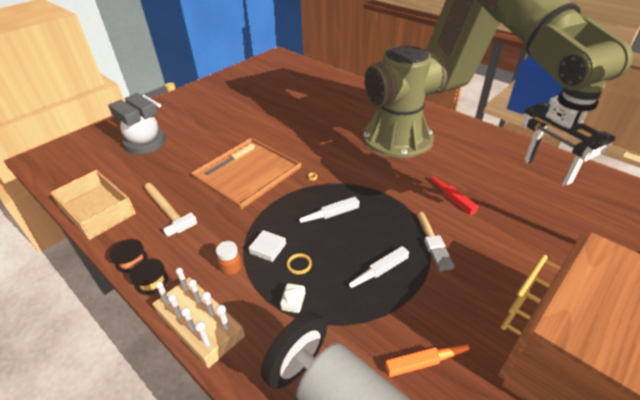

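The top view shows the mandrels at px (235,190), tip (242,162), and (314,215), tip (326,187). The look-alikes are orange (165,150), red (237,320), the hammer-like tool (215,248) and the file (457,205). I choose the two bare steel ones on the black mat. The block is at (326,145) and the stone at (269,122). The tray is at (430,205), and the file's blade points up in the image, roughly world +x.

```bash
cat > h.py <<'E'
import numpy as np,cv2
from cell import read_state,cams
from scipy.spatial.transform import Rotation as Ro
def cast(c,uv,z,H=400):
    f=H/2/np.tan(np.radians(c["vertical_fov"]/2))
    uv=np.atleast_2d(uv).astype(float)
    d=np.c_[(uv[:,0]-c["cx"])/f,(uv[:,1]-c["cy"])/f,np.ones(len(uv))]@c["R"]
    o=-c["R"].T@c["t"]
    return o+d*((z-o[2])/d[:,2])[:,None]
def proj(c,X,H=400):
    f=H/2/np.tan(np.radians(c["vertical_fov"]/2))
    p=np.atleast_2d(X)@c["R"].T+c["t"]
    return np.c_[p[:,0]/p[:,2]*f+c["cx"],p[:,1]/p[:,2]*f+c["cy"]]
def togo(target,yaw=None):
    "shift in tool axes (m) and turn (deg) to reach world target/tool yaw"
    s=read_state();R=Ro.from_euler("xyz",s["eef_rot"]).as_matrix()
    d=R.T@(np.array(target)-s["eef_pos"])/1000
    t=None if yaw is None else -((np.degrees(yaw-s["eef_rot"][2])+90)%180-90)
    return d.round(4),t,s["clock"]
E
python3 - <<'E'
from h import *
im=cv2.imread("pics/top0.png");c=cams.get_calibration("top")
g=im.min(axis=2); m=(g>125).astype(np.uint8); m[:90]=0;m[270:]=0;m[:,:190]=0;m[:,380:]=0
n,l,st,ce=cv2.connectedComponentsWithStats(m)
for i in range(1,n):
    if st[i,4]<40: continue
    pts=np.argwhere(l==i)[:,::-1]
    r=cv2.minAreaRect(pts.astype(np.float32))
    X=cast(c,pts,24); mu=X.mean(0); w,v=np.linalg.eigh(np.cov(X[:,:2].T)); a=v[:,1]; p=(X-mu)[:,:2]@a
    print(st[i],r,mu.round(1),"ang",np.degrees(np.arctan2(a[1],a[0])).round(1),p.min().round(),p.max().round())
k=[(c0,r0) for c0,r0 in [(387,161),(467,160),(474,247),(390,249)]]
print(cast(c,k,18).round(),cast(c,[(457,173),(460,238)],8).round())
v=np.vstack([im[90:270,190:390]]);cv2.imwrite("pics/crop1.png",cv2.resize(np.hstack([im[90:280,195:345],im[90:280,375:485]]),None,fx=3,fy=3,interpolation=cv2.INTER_CUBIC))
E
```

```text
[190  90  18  19 317] ((198.5, 99.0), (18.0, 17.0), 90.0) [806.8 424.8  24. ] ang 168.1 -33.0 32.0
[326  98  18  17 234] ((334.5, 106.0), (16.0, 17.0), 90.0) [785.3  19.9  24. ] ang 143.4 -27.0 27.0
[259 110  21  25 306] ((268.75, 121.75000762939453), (21.60881996154785, 15.263373374938965), 59.03623962402344) [736.2 215.8  24. ] ang -153.1 -33.0 34.0
[311 131  29  29 554] ((324.97027587890625, 144.27838134765625), (23.45334815979004, 23.89447784423828), 72.89727020263672) [666.3  49.   24. ] ang 113.0 -38.0 39.0
[224 160  21  61 418] ((234.55886840820312, 189.76470947265625), (7.761139392852783, 61.361507415771484), 14.03624439239502) [521.3 313.4  24. ] ang 166.6 -101.0 79.0
[299 186  29  59 441] ((313.9144287109375, 214.3129119873047), (8.288585662841797, 61.56798553466797), 23.428691864013672) [449.8  85.9  24. ] ang 156.4 -99.0 79.0
[195 227  47  43 470] ((218.0, 250.50001525878906), (59.033687591552734, 14.524161338806152), 38.65980911254883) [368.9 370.2  24. ] ang 49.1 -104.0 66.0
[[ 616. -133.   18.]
 [ 618. -369.   18.]
 [ 363. -375.   18.]
 [ 358. -135.   18.]] [[ 582. -341.    8.]
 [ 389. -340.    8.]]
```

View pics/crop1.png

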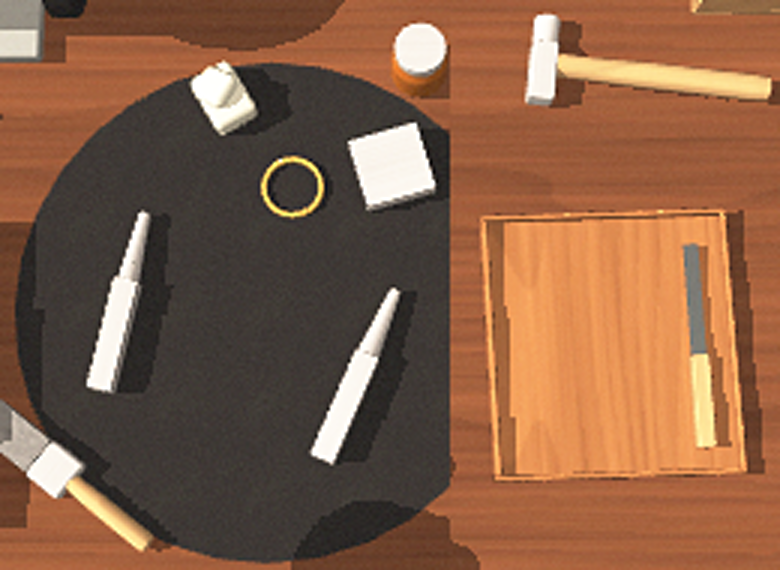

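The crop confirms both are bare steel with a square shank and a tapered nose, tips toward +x. The file's blade also points to +x. I'll hover over mandrel A first.

```bash
python3 - <<'E'
from h import *
print(togo([514.5,315,160],np.radians(166.6)))
E
python3 -m handwheel '[[0,0,0,0]]' 0.3 45
```

```text
(array([-0.3917, -0.0909,  0.0207]), np.float64(-4.6345489579198755), 0.1)
clock: 0.22
eef_pos: [170.1, 522.6, 180.4]
eef_rot: [-3.14, -0.0, 2.827]
wrist_force: [-0.1, 0.3, -1.1]
finger_gap: 87.4
```

```bash
python3 -m handwheel '[[-0.05,-0.012,0.003,0],[-0.11,-0.025,0.006,0],[-0.165,-0.038,0.009,0],[-0.22,-0.051,0.012,0],[-0.275,-0.064,0.015,0]]' >/dev/null
python3 -m handwheel '[[-0.058,-0.013,0.003,0],[-0.117,-0.027,0.006,-4.6],[-0.117,-0.027,0.006,-4.6],[-0.117,-0.027,0.006,-4.6]]'
cat >look.py <<'E'
import sys
from h import *
n=sys.argv[1]; c=cams.get_calibration("wrist"); im=cams.camera("wrist")[:,:,::-1].copy()
cv2.imwrite(f"pics/{n}.png",im); np.save(f"pics/{n}.npy",c,allow_pickle=True)
print(read_state()["eef_pos"].round(1),c["cx"],c["cy"],(-c["R"].T@c["t"]).round(),c["R"][2].round(2))
E
python3 look.py w1; python3 -c "
from h import *
print(togo([514.5,315,160],np.radians(166.6)))"
```

```text
clock: 1.35
eef_pos: [515.6, 313.6, 159.1]
eef_rot: [-3.14, -0.001, 2.906]
wrist_force: [-0.5, 0.2, 0.2]
finger_gap: 66.0
[515.3 314.1 159.3] 320.896969883394 197.34201371944627 [450. 331. 362.] [ 0.23 -0.06 -0.97]
(array([ 0.001 ,  0.0007, -0.0007]), np.float64(-0.01973128997359197), 1.4)
```

View pics/w1.png

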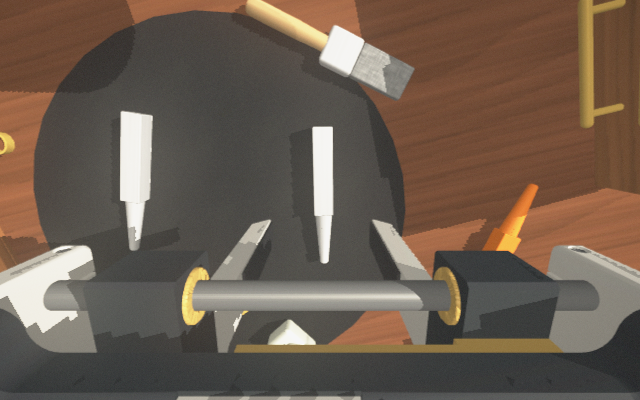

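The wrist view shows A centred between the fingers, with its shank at cols 312–333, rows 126–215 and tip at (324,263). B is at left, shank rows 111–203. I'll cast these to refine the positions.

```bash
cat >meas.py <<'E'
import sys
from h import *
n=sys.argv[1];c=np.load(f"pics/{n}.npy",allow_pickle=True).item();im=cv2.imread(f"pics/{n}.png")
m=(im.min(axis=2)>100).astype(np.uint8)
for x0,x1,y0,y1 in eval(sys.argv[2]):
    k=np.zeros_like(m);k[y0:y1,x0:x1]=m[y0:y1,x0:x1]
    nn,l,st,_=cv2.connectedComponentsWithStats(k);i=1+st[1:,4].argmax();print(st[i])
    ys=np.arange(st[i][1],st[i][1]+st[i][3])
    ed=np.array([[(lambda q:(q.min(),q.max()+1))(np.where(l[y]==i)[0])][0] for y in ys])
    w=ed[:,1]-ed[:,0]; print("widths",w[::8])
    print("tip z12",cast(c,[ed[-1].mean(),ys[-1]],12).round(1),"butt top z24",cast(c,[ed[3].mean(),ys[0]],24).round(1))
    for z,e in((24,0),(24,1)):
        s=slice(8,60); X=cast(c,np.c_[ed[s,e],ys[s]],z); p=np.polyfit(X[:,0],X[:,1],1);print("edge",e,"ang",np.degrees(np.arctan(p[0])).round(2),X[len(X)//2].round(1))
E
python3 meas.py w1 "[(290,360,110,270),(105,165,100,255)]"
```

```text
[ 312  126   22  138 2445]
widths [20 21 21 21 20 20 20 21 21 20 20 20 16 14 13 11 11  7]
tip z12 [[623.3 293.6  12. ]] butt top z24 [[445.8 333.   24. ]]
edge 0 ang -12.32 [481.9 312.6  24. ]
edge 1 ang -12.09 [487.5 336.1  24. ]
[ 120  110   33  141 3573]
widths [ 1 33 33 33 32 32 32 32 31 31 31 30 20 18 16 14 13 10]
tip z12 [[544.4  46.2  12. ]] butt top z24 [[376.7 121.7  24. ]]
edge 0 ang -23.16 [409.8  93.2  24. ]
edge 1 ang -23.42 [418.7 130.4  24. ]
```

```bash
python3 -c "
from h import *
print(togo([516.1,317.3,11],np.radians(167.6)))"
```

```text
(array([-1.000e-04,  3.500e-03,  1.483e-01]), np.float64(-1.0197312899736062), 1.4)
```

```bash
python3 -m handwheel '[[0,0.0035,0.05,-1],[0,0.0035,0.1,-1],[0,0.0035,0.13,-1],[0,0.0035,0.147,-1],[0,0.0035,0.147,-1]]'
python3 -c "
from h import *
print(togo([516.1,317.3,11],np.radians(167.6)))"
```

```text
clock: 2.02
eef_pos: [515.3, 317.8, 12.1]
eef_rot: [-3.139, -0.001, 2.926]
wrist_force: [0.0, -0.0, 0.3]
finger_gap: 65.6
(array([-0.0009, -0.0003,  0.0011]), np.float64(0.028969160638993685), 2.025)
```

Close, then lift 100 mm gently and weigh, averaging readings.

```bash
python3 -m handwheel '[[0,0,0.001,0],[0,0,0.001,0],[0,0,0.001,0],[0,0,0.001,0],[0,0,0.001,0]]' 0.9 45
python3 -m handwheel '[[0,0,0,0],[0,0,0,0]]' 1
python3 -m handwheel '[[0,0,-0.01,0],[0,0,-0.03,0],[0,0,-0.05,0],[0,0,-0.06,0],[0,0,-0.06,0]]'
for i in 1 2 3; do python3 -m handwheel '[[0,0,0,0]]' | grep force; done
python3 -c "
from h import *
s=read_state();print(s)"; python3 look.py w2
```

```text
clock: 2.65
eef_pos: [515.4, 317.7, 11.2]
eef_rot: [-3.139, -0.001, 2.926]
wrist_force: [-0.8, 0.3, 0.3]
finger_gap: 19.4
clock: 2.9
eef_pos: [515.4, 317.7, 11.2]
eef_rot: [-3.14, -0.001, 2.926]
wrist_force: [-0.1, 0.1, -0.6]
finger_gap: 1.0
clock: 3.52
eef_pos: [515.8, 318.0, 72.3]
eef_rot: [-3.141, 0.0, 2.926]
wrist_force: [0.1, -0.4, -0.9]
finger_gap: 0.5
wrist_force: [-0.3, -0.5, -0.5]
wrist_force: [-0.1, -0.3, -0.8]
wrist_force: [1.1, -0.1, -0.1]
{'clock': 3.9, 'joints': array([ 4.92444356e-01,  5.29247140e-01,  1.46634740e+00, -8.92642133e-04,
        1.14918064e+00, -8.61937520e-01]), 'qd': array([-8.13633131e-04,  1.92275837e-03,  2.63204264e-03,  1.62339513e-03,
       -2.63023986e-04, -5.77280469e-05]), 'effort': array([ 3.24446621e-03, -6.31776452e+01, -3.25480771e+01,  3.11053335e-02,
        7.62248528e-02, -1.71206170e-04]), 'eef_pos': array([515.13378066, 317.64838893,  70.7345302 ]), 'eef_rot': array([-3.13890344e+00, -1.88654801e-03,  2.92554226e+00]), 'wrist_force': array([ 1.07462805, -0.0626957 , -0.11320302]), 'moment': array([ 0.03658254,  0.02691053, -0.01983938]), 'finger_gap': 0.33004523970289223}
[515.1 317.7  70.7] 320.896969883394 197.34201371944627 [449. 334. 273.] [ 0.23 -0.05 -0.97]
```

View pics/w2.png

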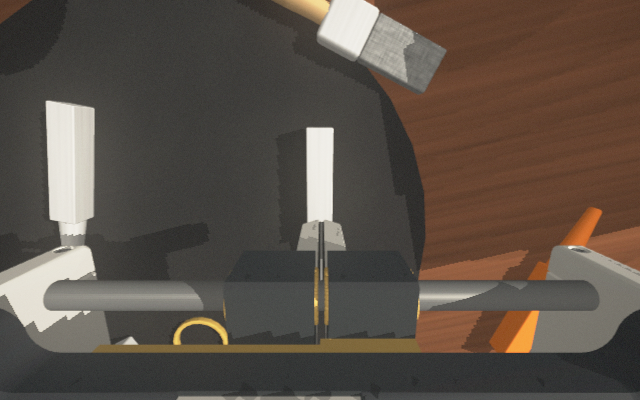

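The jaws closed on nothing. The fingertips show at about (322,225), and the mandrel is still on the bench with its butt at row 127, cols 306–333. I'll check the geometry.

```bash
python3 meas.py w2 "[(295,345,115,222)]"; python3 - <<'E'
from h import *
for n,P in(("w1",[515.3,314.1,159.3]),("w2",[515.1,317.7,70.7])):
    c=np.load(f"pics/{n}.npy",allow_pickle=True).item()
    P=np.array(P);print(n,"tcp",proj(c,P),"fingertip",proj(c,P-[0,0,8]),proj(c,P+[0,0,11]))
# current pose of mandrel from top & scene
for n in("top","scene"):
    im=cams.camera(n)[:,:,::-1];c=cams.get_calibration(n);cv2.imwrite(f"pics/{n}1.png",im)
    print(n,proj(c,read_state()["eef_pos"]))
a=cv2.imread("pics/scene1.png")[150:350,230:470]
cv2.imwrite("pics/sc1.png",cv2.resize(a,None,fx=3,fy=3))
E
```

```text
[ 306  127   28   95 2567]
widths [26 28 28 28 28 28 27 26 26 26 26 26]
tip z12 [[533.9 313.4  12. ]] butt top z24 [[446.3 332.8  24. ]]
edge 0 ang -12.63 [472.4 314.2  24. ]
edge 1 ang -13.22 [477.7 338.6  24. ]
w1 tcp [[320.23644472 221.02695575]] fingertip [[320.27334347 217.80338668]] [[320.18106786 225.86482096]]
w2 tcp [[319.79683456 221.38454344]] fingertip [[319.85733296 218.16301605]] [[319.7060515  226.21872293]]
top [[229.16154574 192.45202728]]
scene [[386.02238787 249.106244  ]]
```

View pics/sc1.png

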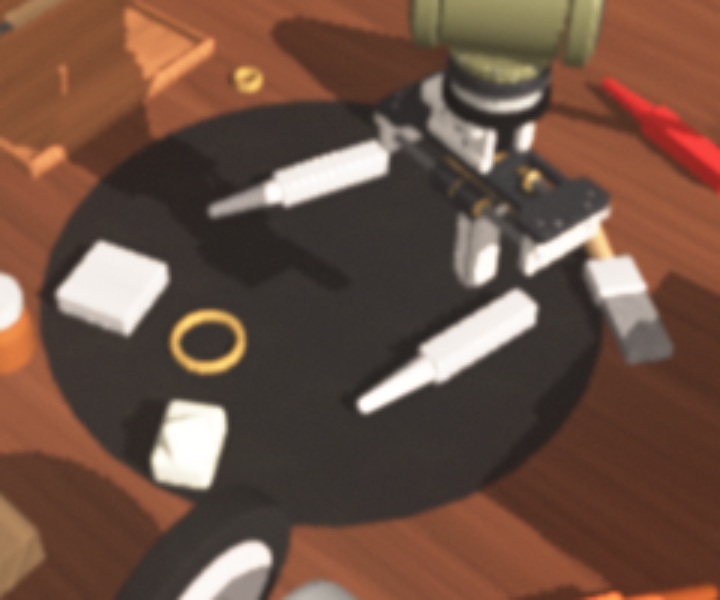

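```bash
python3 - <<'E'
from h import *
c=np.load("pics/w1.npy",allow_pickle=True).item()
f=200/np.tan(np.radians(c["vertical_fov"]/2)); P=np.array([515.3,314.1,159.3])
for dz in(-8,0,11,25): print(dz,(c["R"]@(P+[0,0,dz])+c["t"]).round(1),f)
a=cv2.imread("pics/w1.png")[200:300,200:440];b=cv2.imread("pics/w2.png")[200:300,240:400]
s=cv2.imread("pics/scene1.png")[170:260,340:450]
r=lambda i,k:cv2.resize(i,None,fx=k,fy=k,interpolation=cv2.INTER_NEAREST)
out=np.zeros((590,720,3),np.uint8);A=r(a,3);out[:300,:720]=A;B=r(b,2.5);out[310:560,:400]=B;S=r(s,2.9);out[310:310+S.shape[0],401:401+S.shape[1]]=S[:, :319]
cv2.imwrite("pics/cmp.png",out)
E
```

```text
-8 [ -0.5  16.2 220.3] 278.4442609136707
0 [ -0.5  18.1 212.5] 278.4442609136707
11 [ -0.5  20.7 201.8] 278.4442609136707
25 [ -0.5  24.  188.2] 278.4442609136707
```

View pics/cmp.png

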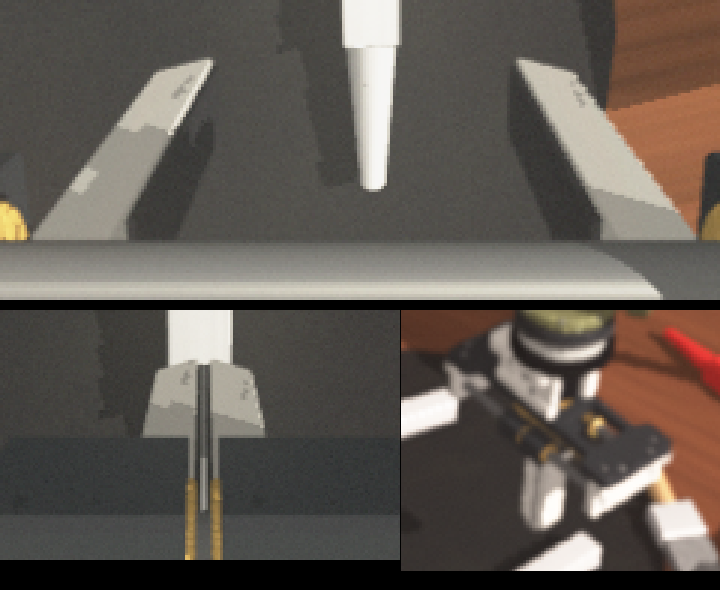

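The jaws do look short of where the state puts them. In the wrist view, both the finger scale (about 1.5 px/mm, so depth near 183) and the tip row (222) put the fingertips about 30 mm above the stated position. The scene view agrees. I'll reopen and go down in small, force-guarded steps.

```bash
python3 -m handwheel '[[0,0,0,0],[0,0,0,0],[0,0,0,0],[0,0,0,0]]' 0.3 45 | tail -1
python3 -m handwheel '[[0.001,0,0.03,0],[0.001,0,0.06,0],[0.001,0,0.075,0],[0.001,0,0.075,0]]'
python3 look.py w3
python3 - <<'E'
from h import *
c=np.load("pics/w3.npy",allow_pickle=True).item();f=278.44
# depth of finger: inner gap at tips; print bright edges at row band
im=cv2.imread("pics/w3.png").min(axis=2)
for r in range(214,232,3): print(r,im[r,255:400:4])
print(read_state()["finger_gap"])
E
```

```text
finger_gap: 37.1
clock: 5.05
eef_pos: [513.9, 317.6, -4.5]
eef_rot: [-3.138, -0.003, 2.926]
wrist_force: [0.5, 0.2, 0.3]
finger_gap: 65.8
[514.4 317.9  -3.5] 320.896969883394 197.34201371944627 [448. 334. 198.] [ 0.23 -0.05 -0.97]
214 [ 80  80  80  72  77  76  79  81  83  85  86  89 242 243 243 244 244 244
 244 245 245  97  93  92  93  90  86  85  85  80  79  81  79  79  78  73
  74]
217 [ 84  79  86  71  73  76  79  84  82  83  85  87 241 242 243 244 244 244
 244 245 244  99  94  90  92  89  88  86  82  85  81  80  82  77  75  75
  76]
220 [ 78  79 102 169  91  75  79  80  85  84  86  85 242 242 243 244 244 244
 243 244 245  95  91  94  91  88  89  87  83  89 179 105  78  76  81  75
  74]
223 [166 183 149 188  79  79  79  84  81  86  85  84 241 242 243 243 244 244
 243 244 245  94  94  91  90  85  85  87  85  69 187 186 187 163  86  74
  73]
226 [182 182 182 216  85  77  76  78  83  82  84  85 241 241 243 244 244 244
 243 244 245  94  94  94  89  87  90  86  83  62 140 189 186 187 181  72
  74]
229 [182 182 184  69  84  74  79  81  82  82  86  87 241 242 242 244 244 244
 243 244 243  96  92  92  90  90  88  87  82  67  68 187 185 188 187 108
  73]
66.01687988788244
```

```bash
python3 -m handwheel '[[0,0,0.005,0],[0,0,0.01,0],[0,0,0.01,0]]' | sed -n '2p;4p'
python3 -m handwheel '[[0,0,0.004,0],[0,0,0.004,0]]'| sed -n '2p;4p'
python3 look.py w4
python3 - <<'E'
import cv2
im=cv2.imread("pics/w4.png");cv2.imwrite("pics/w4c.png",cv2.resize(im[90:300,200:440],None,fx=2.8,fy=2.8))
E
```

```text
eef_pos: [514.2, 317.8, -13.7]
wrist_force: [-0.3, 0.8, 0.1]
eef_pos: [514.1, 317.7, -18.0]
wrist_force: [0.0, -0.8, 0.8]
[514.2 317.8 -17.8] 320.896969883394 197.34201371944627 [448. 334. 185.] [ 0.23 -0.05 -0.97]
```

View pics/w4c.png

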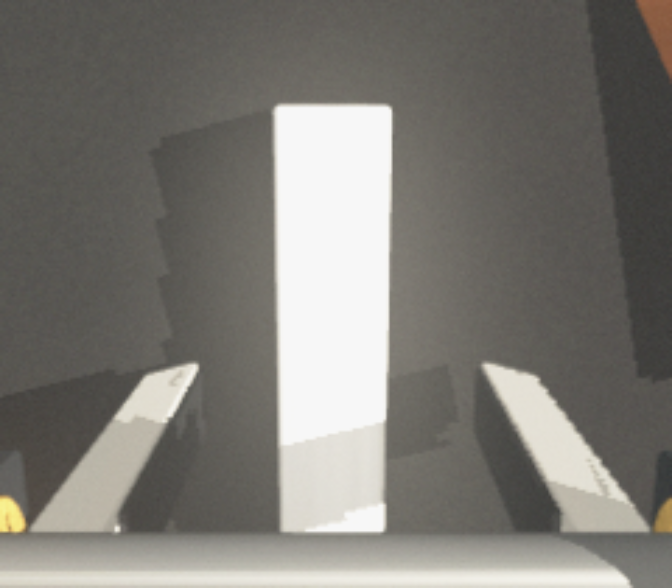

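The shank is centred between the fingers. Finger shadows lie about 37 crop px from the tips, against 125 px for the shank's 24 mm height, so the tips are about 8 mm above the bench. I'll go 3 mm lower and close.

```bash
python3 -m handwheel '[[0.002,0,0.003,0],[0.002,0,0.003,0]]'| sed -n '2p;4p'
python3 -m handwheel '[[0,0,0,0],[0,0,0,0],[0,0,0,0],[0,0,0,0]]' 1 45 | tail -2
python3 -m handwheel '[[0,0,0,0],[0,0,0,0]]' | tail -2
```

```text
eef_pos: [511.9, 318.2, -21.1]
wrist_force: [0.5, -0.8, 0.0]
wrist_force: [-0.4, 0.4, -0.4]
finger_gap: 29.2
wrist_force: [-1.0, -4.5, 2.3]
finger_gap: 23.9
```

Gripped at 23.9 mm. Now lift and weigh.

```bash

python3 -m handwheel '[[0,0,-0.01,0],[0,0,-0.03,0],[0,0,-0.05,0],[0,0,-0.06,0],[0,0,-0.06,0]]'
for i in 1 2 3 4; do python3 -m handwheel '[[0,0,-0.00,0]]' | grep force; done
python3 -c "
from h import *
s=read_state();print(s['effort'],s['moment'],s['eef_pos'],s['finger_gap'],s['clock'])"
```

```text
clock: 7.4
eef_pos: [512.4, 318.3, 40.0]
eef_rot: [-3.139, -0.001, 2.926]
wrist_force: [-0.3, -0.7, -5.7]
finger_gap: 23.3
wrist_force: [0.0, -0.6, -4.9]
wrist_force: [0.7, 0.1, -6.0]
wrist_force: [0.2, -1.1, -5.5]
wrist_force: [0.4, -0.1, -4.8]
[ 6.65064454e-04 -6.67570782e+01 -3.31780171e+01  2.64462980e-02
  8.77870875e-02 -3.28223541e-04] [-0.02641731 -0.00305122  0.0290816 ] [511.50286481 317.76902037  38.01682278] 23.850449554939203 7.9
```

A weighs about 5.3 N. I'll set it back down gently and go to B.

```bash

python3 -m handwheel '[[0,0,0.03,0],[0,0,0.05,0],[0,0,0.056,0],[0,0,0.0585,0],[0,0,0.0585,0]]'
python3 -m handwheel '[[0,0,0.0005,0],[0,0,0.0005,0]]' 0.3
python3 -m handwheel '[[0,0,0,0],[0,0,0,0],[0,0,0,0]]' | tail -1
python3 -m handwheel '[[0,0,-0.04,0],[0,0,-0.08,0],[0,0,-0.12,0],[0,0,-0.12,0]]'
python3 -c "
from h import *
print(togo([445.2,88.9,100],np.radians(156.7)))"
```

```text
clock: 8.52
eef_pos: [511.6, 317.8, -19.9]
eef_rot: [-3.138, -0.003, 2.926]
wrist_force: [0.2, -0.0, -4.5]
finger_gap: 23.9
clock: 8.78
eef_pos: [512.2, 318.1, -19.4]
eef_rot: [-3.139, -0.001, 2.926]
wrist_force: [-0.2, 0.4, 0.5]
finger_gap: 40.2
finger_gap: 65.0
clock: 9.65
eef_pos: [513.7, 319.1, 103.8]
eef_rot: [3.141, 0.003, 2.926]
wrist_force: [-0.0, 0.1, -0.7]
finger_gap: 66.0
(array([ 0.0176, -0.2395,  0.0035]), np.float64(10.927109477083249), 9.65)
```

```bash

python3 -m handwheel '[[0.004,-0.055,0,3],[0.008,-0.11,0,6],[0.013,-0.17,0,9],[0.0176,-0.22,0.0,10.9],[0.0176,-0.2395,0.0,10.9]]' >/dev/null
python3 -m handwheel '[[0,0,0.0,0],[0,0,0,0]]' | sed -n 2,3p
python3 look.py w5; python3 meas.py w5 "[(270,380,100,215)]"
python3 -c "
from h import *
print(togo([445.2,88.9,-21],np.radians(156.7)))"
```

```text
eef_pos: [443.9, 87.4, 102.2]
eef_rot: [3.141, 0.001, 2.733]
[444.   87.6 102.3] 320.896969883394 197.34201371944627 [381. 115. 305.] [ 0.22 -0.09 -0.97]
[ 310  125   26   90 2176]
widths [23 26 25 24 24 24 24 24 24 24 24 23]
tip z12 [[464.9  81.3  12. ]] butt top z24 [[378.4 119.   24. ]]
edge 0 ang -23.06 [403.9  94.9  24. ]
edge 1 ang -22.94 [413.5 117.   24. ]
(array([-0.0005,  0.0016,  0.1233]), np.float64(-0.06819971537048275), 10.575)
```

```bash

python3 -m handwheel '[[0,0.003,0.05,-0.2],[0,0.003,0.095,-0.2],[0,0.003,0.115,-0.2],[0,0.003,0.12,-0.2],[0,0.003,0.1225,-0.2]]'
python3 -m handwheel '[[0,0,0,0],[0,0,0,0],[0,0,0,0],[0,0,0,0],[0,0,0,0]]' 1 45 | tail -2
python3 -m handwheel '[[0,0,0,0],[0,0,0,0]]'
python3 -m handwheel '[[0,0,-0.01,0],[0,0,-0.03,0],[0,0,-0.05,0],[0,0,-0.06,0],[0,0,-0.06,0]]'
for i in 1 2 3 4; do python3 -m handwheel '[[0,0,-0.00,0]]' | grep force; done
```

```text
clock: 11.2
eef_pos: [445.6, 90.9, -19.9]
eef_rot: [3.141, 0.001, 2.738]
wrist_force: [-0.1, -0.7, 0.1]
finger_gap: 65.7
wrist_force: [-1.0, -3.0, 4.0]
finger_gap: 23.4
clock: 12.08
eef_pos: [445.7, 90.7, -19.8]
eef_rot: [3.141, 0.001, 2.738]
wrist_force: [-1.6, -1.4, 1.9]
finger_gap: 23.8
clock: 12.7
eef_pos: [445.8, 90.8, 40.7]
eef_rot: [3.141, 0.002, 2.738]
wrist_force: [0.1, 0.5, -2.2]
finger_gap: 23.4
wrist_force: [0.0, 0.4, -3.1]
wrist_force: [-0.4, -0.2, -2.1]
wrist_force: [-0.5, -0.4, -3.4]
wrist_force: [0.1, -0.2, -2.4]
```

B weighs about 2.4 N against A's 5.3 N, so B is the lighter one. It goes to the tray.

```bash

python3 -m handwheel '[[0,0,-0.04,0],[0,0,-0.08,0],[0,0,-0.08,0]]' >/dev/null
python3 -c "
from h import *
print(togo([471,-250,120],np.radians(180.8)))"
```

```text
(array([-0.1567, -0.3037,  0.0012]), np.float64(-23.921550656169686), 13.575)
```

```bash

python3 -m handwheel '[[-0.02,-0.04,0,-3],[-0.045,-0.09,0,-8],[-0.07,-0.14,0,-13],[-0.095,-0.19,0,-18],[-0.12,-0.24,0.0,-23]]'
python3 -m handwheel '[[0,0,0.0,0],[0,0,0,0]]' >/dev/null
python3 -c "
from h import *
print(togo([471,-250,120],np.radians(180.8)))"
```

```text
clock: 14.2
eef_pos: [461.7, -178.7, 119.9]
eef_rot: [3.14, 0.003, -3.141]
wrist_force: [0.9, 0.6, -2.3]
finger_gap: 23.4
(array([-0.01  , -0.0718, -0.0015]), np.float64(-0.8340748944340817), 14.45)
```

```bash

python3 -m handwheel '[[-0.005,-0.035,0,-0.8],[-0.01,-0.065,0,-0.8],[-0.01,-0.0718,0,-0.8],[-0.01,-0.0718,0,-0.8]]'
python3 look.py w6
```

```text
clock: 14.95
eef_pos: [471.0, -248.9, 118.1]
eef_rot: [3.139, 0.0, -3.128]
wrist_force: [0.2, 0.1, -3.3]
finger_gap: 23.4
[ 471.  -248.7  118.2] 320.896969883394 197.34201371944627 [ 403. -250.  320.] [ 0.24  0.01 -0.97]
```

View pics/w6.png

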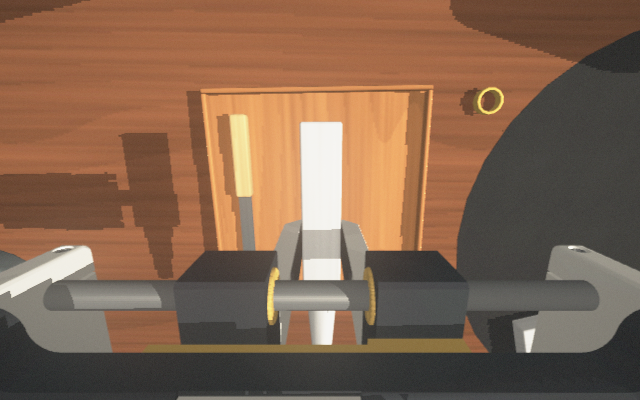

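B is held with its tip the same way as the file's blade (down in the image). The tray corners are at (201,91) and (433,86), and the side walls run to (215,250) and (423,250).

```bash
python3 - <<'E'
from h import *
c=np.load("pics/w6.npy",allow_pickle=True).item()
X=cast(c,[(201.5,91.5),(433,86),(215.5,250),(423,250)],18);print(X.round(1))
a=lambda p,q:np.degrees(np.arctan2(*(q-p)[[1,0]])).round(2)
print(a(X[0],X[2]),a(X[1],X[3]),a(X[0],X[1])-90)
th=np.radians(1.2);ux=np.array([np.cos(th),np.sin(th)]);m=(X[0]+X[1])[:2]/2;print("centre",m+130*ux)
im=cv2.imread("pics/top0.png");
c=cams.get_calibration("top");U=cast(c,[(385.7,161.7),(466.7,160.3),(474,248),(390.3,250)],18);print(U.round(),U.mean(0),a(U[3],U[0]),a(U[2],U[1]),a(U[1],U[0])-90)
# held mandrel direction
g=(cv2.imread("pics/w6.png").min(axis=2)>215)
for r in(130,150,170,190,210,220):
  q=np.where(g[r,280:370])[0];print(r,280+q.min(),280+q.max())
E
```

```text
[[ 366.8 -371.2   18. ]
 [ 358.2 -134.9   18. ]
 [ 541.7 -370.2   18. ]
 [ 538.7 -126.9   18. ]]
0.33 2.54 2.0900000000000034
centre [ 492.50385708 -250.32527882]
[[ 614. -129.   18.]
 [ 618. -369.   18.]
 [ 360. -375.   18.]
 [ 355. -135.   18.]] [ 486.79889668 -252.17461481   18.        ] 1.35 1.51 0.75
130 301 341
150 302 341
170 302 341
190 302 340
210 303 340
220 303 340
```

```bash

python3 -m handwheel '[[-0.002,-0.0025,0.04,-0.6],[-0.002,-0.0025,0.085,-0.6],[-0.002,-0.0025,0.115,-0.6],[-0.002,-0.0025,0.127,-0.6],[-0.002,-0.0025,0.130,-0.6]]'
python3 -m handwheel '[[0,0,0.002,0],[0,0,0.002,0]]'
```

```text
clock: 15.62
eef_pos: [473.3, -250.4, -11.5]
eef_rot: [3.139, 0.001, -3.116]
wrist_force: [0.3, -0.1, -2.0]
finger_gap: 23.3
clock: 15.88
eef_pos: [473.8, -250.5, -12.7]
eef_rot: [3.14, 0.002, -3.116]
wrist_force: [-0.5, -0.0, -2.2]
finger_gap: 23.7
```

```bash

python3 -m handwheel '[[0,0,0.0015,0],[0,0,0.0015,0]]'|sed -n '2p;4p'
python3 -m handwheel '[[0,0,0.001,0],[0,0,0.001,0]]'|sed -n '2p;4p'
```

```text
eef_pos: [473.8, -250.6, -14.0]
wrist_force: [-0.7, -0.1, -2.6]
eef_pos: [473.9, -250.7, -14.7]
wrist_force: [-0.6, 0.5, 1.7]
```

Contact with the floor felt (−2.6 to +1.7 N). Release, retreat and look.

```bash

python3 -m handwheel '[[0,0,0,0],[0,0,0,0],[0,0,0,0],[0,0,0,0],[0,0,0,0]]' 0.3 | tail -2
python3 -m handwheel '[[0,0,-0.03,0],[0,0,-0.08,0],[0,0,-0.135,0],[0,0,-0.135,0],[0,0,-0.135,0]]'
python3 look.py w7
python3 -c "
from h import *
print(togo([512.5,318,110],np.radians(167.6)))"
```

```text
wrist_force: [0.1, 0.7, -0.1]
finger_gap: 65.1
clock: 17.62
eef_pos: [473.3, -250.7, 119.6]
eef_rot: [3.14, 0.002, -3.117]
wrist_force: [-0.3, 0.6, -0.5]
finger_gap: 65.5
[ 473.1 -250.5  119. ] 320.896969883394 197.34201371944627 [ 405. -252.  322.] [ 0.24  0.01 -0.97]
(array([-0.0536,  0.5673,  0.0105]), np.float64(13.8384485587614), 17.675)
```

View pics/w7.png

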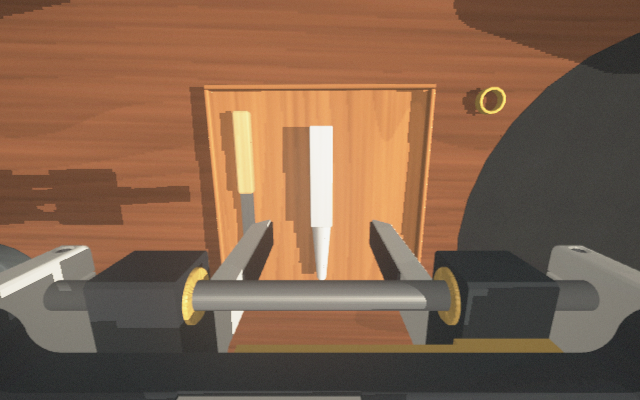

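B lies flat at cols 310–333, rows 126–280, aligned with the tray and tip the same way as the blade. Back to A.

```bash

python3 -m handwheel '[[-0.002,0.05,0,0],[-0.008,0.11,0,2],[-0.015,0.17,0,5],[-0.02,0.23,0,7],[-0.027,0.28,0,8]]' >/dev/null
python3 -m handwheel '[[0,0,0,0],[0,0,0,0]]'
python3 -c "
from h import *
print(togo([512.5,318,110],np.radians(167.6)))"
```

```text
clock: 18.55
eef_pos: [491.7, 31.9, 117.4]
eef_rot: [3.139, -0.004, 3.027]
wrist_force: [0.1, -0.6, -0.1]
finger_gap: 66.0
(array([0.0119, 0.2866, 0.008 ]), np.float64(5.856073313679573), 18.55)
```

```bash

python3 -m handwheel '[[0.002,0.05,0,1],[0.005,0.11,0,2],[0.007,0.17,0.002,4],[0.01,0.23,0.004,5],[0.012,0.28,0.006,5.9]]' >/dev/null
python3 -m handwheel '[[0,0.007,0,0],[0,0.007,0,0]]' |sed -n 2,3p
python3 look.py w8;python3 meas.py w8 "[(270,380,100,215)]"
python3 -c "
from h import *
print(togo([512.5,318,-20.5],np.radians(167.6)))"
```

```text
eef_pos: [514.0, 317.6, 110.6]
eef_rot: [3.141, -0.006, 2.922]
[514.  317.2 110.9] 320.896969883394 197.34201371944627 [448. 333. 313.] [ 0.23 -0.05 -0.97]
[ 308  126   51   89 3315]
widths [ 2 24 29 32 40 42 47 48 48 50 46 44]
tip z12 [[540.2 325.6  12. ]] butt top z24 [[443.7 334.3  24. ]]
edge 0 ang -13.25 [474.3 314.8  24. ]
edge 1 ang 14.66 [483.6 356.2  24. ]
(array([0.0009, 0.0004, 0.1314]), np.float64(-0.21857229315212123), 19.475)
```

```bash

python3 -m handwheel '[[-0.001,0.0004,0.05,-0.2],[-0.001,0.0004,0.1,-0.2],[-0.001,0.0004,0.122,-0.2],[-0.001,0.0004,0.129,-0.2],[-0.001,0.0004,0.131,-0.2]]'
python3 -m handwheel '[[0,0,0,0],[0,0,0,0],[0,0,0,0],[0,0,0,0],[0,0,0,0]]' 1 45 | tail -2
python3 -m handwheel '[[0,0,0,0],[0,0,0,0]]' |tail -2
python3 -m handwheel '[[0,0,-0.01,0],[0,0,-0.04,0],[0,0,-0.08,0],[0,0,-0.13,0],[0,0,-0.14,0]]'
python3 -m handwheel '[[0,0,0,0],[0,0,0,0],[0,0,0,0]]'
python3 -c "
from h import *
print(togo([664,49,115],np.radians(167.6)))"
```

```text
clock: 20.1
eef_pos: [515.0, 316.9, -19.4]
eef_rot: [3.141, -0.005, 2.924]
wrist_force: [-0.2, -0.3, 0.0]
finger_gap: 65.4
wrist_force: [-0.3, 0.6, 0.7]
finger_gap: 23.3
wrist_force: [-0.1, -0.5, 0.6]
finger_gap: 23.4
clock: 21.6
eef_pos: [516.7, 317.3, 124.0]
eef_rot: [3.137, -0.001, 2.924]
wrist_force: [1.2, -0.3, -5.2]
finger_gap: 23.6
clock: 21.98
eef_pos: [516.1, 317.0, 122.3]
eef_rot: [3.139, -0.003, 2.924]
wrist_force: [0.5, -0.1, -5.0]
finger_gap: 23.7
(array([-0.2023, -0.2298,  0.0062]), np.float64(-0.0698468436190467), 21.975)
```

```bash
python3 - <<'E'
from h import *
c=cams.get_calibration("scene");print(cast(c,[268.3,242.7],25))
im=cv2.imread("pics/scene0.png")[225:268,240:295];h=cv2.imread("pics/top0.png")[125:165,305:350]
r=lambda i:cv2.resize(i,(390,300),interpolation=cv2.INTER_CUBIC)
cv2.imwrite("pics/blk.png",np.hstack([r(im),r(h)]))
E
python3 -m handwheel '[[-0.04,-0.045,0,0],[-0.08,-0.09,0,0],[-0.12,-0.137,0.002,0],[-0.16,-0.182,0.003,0],[-0.19,-0.216,0.004,0]]' >/dev/null
python3 -m handwheel '[[0,0,0,0],[0,0,0,0]]'
```

```text
[[663.58841148  52.21621249  25.        ]]
clock: 22.85
eef_pos: [655.0, 62.8, 115.0]
eef_rot: [3.14, -0.006, 2.923]
wrist_force: [0.4, 0.7, -5.6]
finger_gap: 23.5
```

View pics/blk.png

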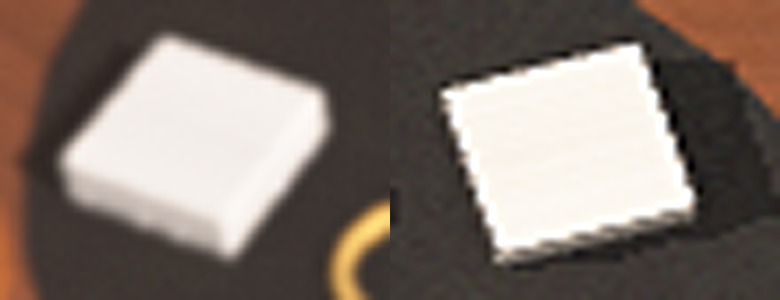

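```bash
python3 - <<'E'
from h import *
a=cast(cams.get_calibration("scene"),[267,242.6],25);b=cast(cams.get_calibration("top"),[325,143.8],25);print(a,b)
m=(a+b)[0,:2]/2;print(m,togo([m[0],m[1],118],None))
E
```

```text
[[665.59506469  49.37301659  25.        ]] [[667.54868895  48.95182282  25.        ]]
[666.57187682  49.1624197 ] (array([-0.0142, -0.0108, -0.0031]), None, 22.85)
```

```bash

python3 -m handwheel '[[-0.007,-0.006,-0.002,0],[-0.0135,-0.0105,-0.003,0],[-0.0135,-0.0105,-0.003,0],[-0.0135,-0.0105,-0.003,0]]' >/dev/null
python3 -m handwheel '[[0,0,0,0],[0,0,0,0],[0,0,0,0]]'
python3 - <<'E'
from h import *
t=cams.camera("top")[:,:,::-1];s=cams.camera("scene")[:,:,::-1]
cv2.imwrite("pics/top9.png",t);cv2.imwrite("pics/scene9.png",s)
w=cams.camera("wrist")[:,:,::-1];cv2.imwrite("pics/w9.png",w)
r=lambda i:cv2.resize(i,(390,300),interpolation=cv2.INTER_CUBIC)
cv2.imwrite("pics/fin.png",np.vstack([np.hstack([r(t[90:260,200:421]),r(s[140:320,200:434])]),np.hstack([r(t[140:270,370:539]),r(w)])]))
print(read_state()["eef_pos"],read_state()["qd"].round(4))
c=cams.get_calibration("scene")
e=np.radians(-12.4);u=np.array([np.cos(e),np.sin(e),0]);M=np.array([667,49.2,150])
print("pred butt/tip scene",proj(c,[M-72*u,M+108*u]).round(1))
E
```

```text
clock: 23.72
eef_pos: [665.8, 49.9, 117.9]
eef_rot: [3.14, -0.006, 2.923]
wrist_force: [-0.2, 0.1, -5.2]
finger_gap: 23.7
[665.81587207  49.85901041 117.86260014] [ 0.0013 -0.0019 -0.0005 -0.     -0.0005  0.0007]
pred butt/tip scene [[286.1 196.2]
 [219.6 227.2]]
```

View pics/fin.png

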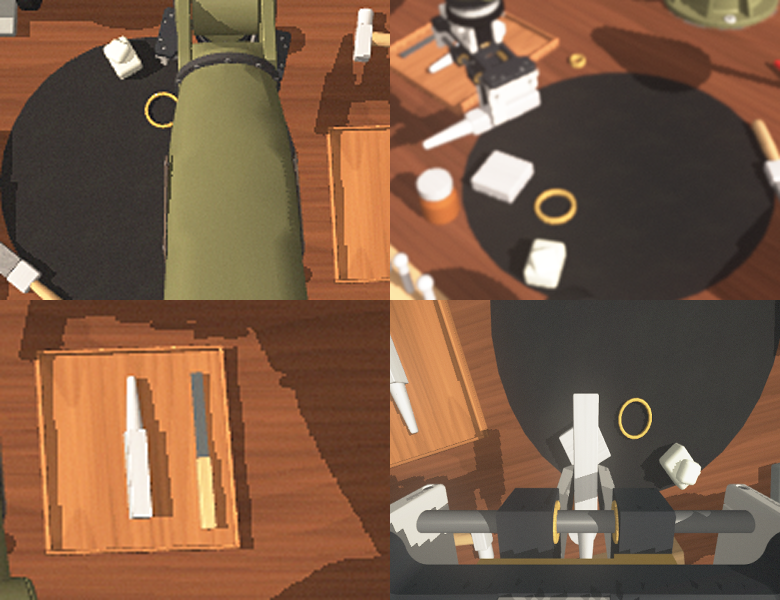

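The tray view shows B flat and parallel to the file and the tray walls, tip the blade way. In the scene view, A's tip is at about (221,228), predicted (219.6,227.2), and its butt near (290,197), predicted (286,196). A is therefore level, at about 150 mm, over the block. The bystanders look undisturbed.

```bash
python3 -c "
from cell import manip,read_state
s=read_state();print(s['clock'],s['wrist_force'],s['finger_gap'])
print(manip.sign_off())"
```

```text
23.875 [ 0.78154601 -0.48793616 -5.36643136] 23.793194003497785
the job is handed in; nothing more can be done
None
```

The job is handed in, at 23.9 s of the 72 s allowed. I lifted both mandrels: A weighs about 5.3 N (roughly 0.53 kg) and B about 2.5 N (roughly 0.25 kg). B, the lighter one, lies released in the tray. A is held over the bench block, gripped at 23.8 mm.

- **Tray:** The last view shows B flat, parallel to the file and the tray walls, with its thin end the same way as the blade. My tray-angle readings ran from 0.3° to 2.5°, and I used 1.4°.
- **Over the block:** The scene view puts A level, its balance point about 150 mm up. The tip was within about 2 px of the prediction and the butt within about 4 px. The top view could not confirm the position because the arm hid the block.
- **Bystanders:** Those in the last views look undisturbed.

**What failed or disagreed:** The first grasp on A closed on nothing, just above the shank. The real fingertips sit about 30 mm higher than the stated tool length implies. I went lower in small, force-checked steps until the grip held, and nothing was moved or dropped.

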